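# Refit the locking lever of the cereal crock

### The arm

A 6-joint arm with a two-finger parallel gripper is mounted at the origin on a cart in front of the work surface, level with it; the furniture and walls round the work are solid. World frame = base frame: x ahead of the robot, y to its left, z up, the work surface at z = 0. Lengths are in m, angles in degrees, forces in N, time in s.
With the tool pointing down it reaches from about 0.35 to 0.925 m from the base axis. Payload 6.4 kg.
Tool frame: the origin (TCP) lies on the front face of the gripper's body, between the roots of the fingers; the fingertips stand 97 mm ahead of it and the grasp point (between the pads) lies 78 mm ahead of it; z points along the fingers, y is the direction in which the jaws open and shut (so a half turn about z gives the same grasp; the last joint's range is limited). The gripper opens to 94 mm and grips with 3 to 60 N. Pads are 16 mm wide; open, the fingers measure 119 mm over their backs; the gripper's body (75 mm by 177 mm) begins 78 mm behind the grasp point.
Start: joints at [67.317, 14.043, 89.255, -0, 76.702, -9.975], TCP at [0.143, 0.634, 0.303] pointing down, gripper open.
Joint ranges: [-179.41, 179.41], [-58.25, 129.5], [7.25, 145.43], [-54.29, 234.29], [11.92, 165.04], [-157.13, 157.13]. Speed limits (degrees/s): [147.25, 147.25, 180, 180, 180, 180].

### API

Orientations are given as [roll, pitch, yaw] about the fixed x, y, z axes, in that order (R = Rz(yaw) Ry(pitch) Rx(roll)).
In Python, from cell import r, viewer, ticket gives the robot as it stands. The module is installed in compiled form; this text tells all that it offers.
- The arm moves only by the tool play_rows, never from a script. Its argument "plan" is a list of rows, each an object with "grip": the gripper command: -1 is shut, 1 is fully open, values between are in proportion; "xyz": the shift along the tool's x, y, z in mm, a list of three; "turn": the turn, a rotation vector about the tool's x, y, z in degrees, a list of three. In form: [{"grip": grip, "xyz": [x, y, z], "turn": [wx, wy, wz]}, ...]. A call has 1 to 20 rows; each row is the pose to reach, as a shift and turn from the pose commanded when the call began, along the tool's axes at that moment; what a row does not reach only later rows make up. A row lasts 1/12 s, in which the tool goes at most 41.7 mm and 7.16 degrees, less where a joint would pass 70% of its speed; a pose out of reach is approached as far as the arm can. A call with a gripper value outside its range is refused whole. The fingers move at their own pace and stop on an object; "squeeze" is the grip in N (left out, the last holds). Time passes only in rows, so rows that repeat a pose let the fingers close. It gives the time, the measured TCP pose, the force and the opening at its end, in the units of the state.
- r.sense(): the state, without advancing time (a new reading comes with each control period).
- viewer.get_image(name): name is "scene" or "top" or "wrist"; returns the picture (480x640x3 uint8, red, green, blue); there is no depth.
- viewer.camera_model(name): a dict with "intrinsics" (3x3 intrinsics, pixels), "T" (4x4, takes a point from camera to world coordinates). Camera axes: x right, y up, looking along -z (the intrinsics and any distortion apply to the point x, -y, -z); pixel columns grow to the right and rows downward; lengths in m; the calibration is good to about 2 mm. A picture is of the moment at which its call begins: read the wrist's pose just before it. camera_model takes no time and is no camera call; for the wrist camera it gives the pose at the moment of the call.
- ticket.hand_in(): hands the job in, once; it reports no verdict.
The state is a dict: "clock": time; "joint_positions": joint angles; "joint_vel": joint speeds; "joint_efforts": joint torques, N m; "ee_pos": TCP position; "orientation": TCP orientation; "wrist_force": force on the tool from outside, world axes, zero at the start; "wrist_torque": the same for the moment, N m; "opening": finger opening in m.
Only numpy, scipy, OpenCV 4.12 (cv2) and the standard library are available. Lean on these libraries where they do the work, as an engineer would, in place of code of your own. Each camera call takes 0.05 s, during which the arm holds its last target. There are 200 camera calls.

### The job

The lever that locks the cereal crock's lid lies washed on the black tray. Fit it back on the splined spindle on the lid with its arm towards the front (the robot's side): feel for the splines with light pressure and never force it, and slide it fully home on the collar. Then swing the arm gently clockwise, seen from above, until it rests against the stop post, let go, and leave the jam jar on the left and the ramekin on the right where they stand.

Things in the scene. Friction and masses are not known exactly. Their poses are not given: they have to be found in the camera images.
- lever_grip (a point): On the hub axis of the loose steel lever (about 0.3 kg), 30 mm above its flat underside: the place to grasp. The hub is an upright square block 34 x 34 mm, 44 mm tall, sides along its x and y. x points along the arm, z up. The flat arm (16 mm wide, 8 mm thick, flush with the underside) leaves the hub's +x side and ends 92 mm from the axis.
- lever_hole (a point): Centre of the hub's hole at the lever's underside, 30 mm below lever_grip, same axes. The hole goes right through, bottom to top, and is cross-shaped: two slots, each 8.4 mm wide and 24 mm long, crossing at the axis, parallel to the hub's sides. So the lever fits the spindle at every quarter turn.
- lever_knob (a point): Centre of the upright round black knob at the end of the lever's arm: 80 mm from the hub axis along the arm, 24 mm above the lever's underside. The knob is 20 mm thick and stands from 8 to 40 mm above the underside. Same axes as lever_grip.
- tray: The black tray, fixed, on which the lever lies underside down. Origin: centre of its underside, on the worktop. 150 mm along its x, 300 mm along its y, floor 3 mm and rim 12 mm above the worktop.
- crock: The fixed cream stoneware cereal crock, 206 mm across. Origin: centre of its underside, on the worktop. Its flat steel lid, 208 mm across, has its top 108 mm above the worktop. +y points to the robot's left within about 0.4 rad, -x to the front. When the lever's arm points along +y it touches the stop post.
- seat (a point): On the spindle axis, centre of the top of the collar (34 mm across, 6 mm above the lid) where the lever's underside comes to rest. From here rise four splines (a cross, ribs 6 mm thick, 22 mm across the tips, 22 mm tall, the top 3 mm 1 mm slimmer all round), then a round pilot nose, 9.5 mm across, coned, to 41 mm above the seat. Axes: the crock's, not the spindle's.
- spindle_tip (a point): Tip of the pilot nose, 41 mm above seat; axes of the crock. The splines stand at any angle about the axis and that angle is not given. The spindle turns only against a steady friction of about 0.15 N m (2 N at the knob): light pressure does not drag it round, and it stays where it is left.
- stop_post: The fixed stop post on the lid, a steel pin 14 mm across, 17 mm tall. Origin: centre of its foot, at x = +15 mm, y = +55 mm from the spindle axis in the crock's axes. Coming clockwise from the front, the side of the lever's arm meets it.
- jar_b_mid (a point): Bystander: middle of a small lidded jam jar, 60 mm across, 75 mm tall, on the left. To be left alone.
- bowl_mid (a point): Bystander: middle of a white ramekin with a spoon, about 135 mm across, 78 mm tall (spoon to 125 mm), on the right. To be left alone.
Things that resemble listed ones, but are neither listed nor needed, are in the scene too. Of the things shaped like the part that bears lever_grip, the bare steel one is meant.

How it is judged:
By the outcome, as a careful person would: the job done as asked, in the order asked, and still so for the second after the job is handed in, with the robot touching nothing.
It also fails if it takes over 72 s, if anything falls off the work surface, if the arm or the gripper's body presses on something with over 40 N, if the wrist force passes 120 N, or if a joint passes its speed limit or range.

## Working session

There is one attempt and no reset: what is moved stays moved. The work goes in short steps, Python scripts to look and compute and a tool call to move; the robot and the scene stay as the last step left them, time stands still between calls to the robot, and variables do not carry over. Pictures are saved under pics/ and viewed, about 8 in all and at most 12, crops included, and the job is handed in when it is done.

Besides the shell and the picture viewer there is one more tool, called as a command line: name --argument value ..., lists and objects as JSON in quotes. play_rows: Moves the arm, as the interface text tells. Its arguments: {"type":"object","properties":{"plan":{"type":"array","items":{"type":"object","properties":{"grip":{"type":"number"},"xyz":{"type":"array","items":{"type":"number"}},"turn":{"type":"array","items":{"type":"number"}}}}},"squeeze":{"type":"number"}},"required":["plan"]}

```bash
mkdir -p pics; ls; python3 - <<'E'
from cell import r, viewer
import cv2
print(r.sense())
for n in ("scene","top","wrist"):
    m=viewer.camera_model(n); print(n,m)
    cv2.imwrite(f"pics/{n}0.png",viewer.get_image(n)[:,:,::-1])
E
```

```text
pics
{'clock': 0.0, 'joint_positions': array([ 6.73153195e+01,  1.40819573e+01,  8.93233153e+01, -2.05736473e-03,
        7.67011143e+01, -9.97460734e+00]), 'joint_vel': array([ 0.07758153,  0.07594857, -0.05295363, -0.03639258, -0.00123595,
        0.0210813 ]), 'joint_efforts': array([-2.09273509e-03, -4.15839243e+01, -3.14596725e+01,  6.83706952e-02,
        3.33257415e-02, -1.38604973e-04]), 'ee_pos': array([0.14284478, 0.63368899, 0.3015843 ]), 'orientation': array([-1.79894874e+02, -1.64563972e-02,  1.67290387e+02]), 'wrist_force': array([0.71760721, 0.38514344, 0.50023662]), 'wrist_torque': array([ 0.01886223, -0.00220106, -0.02956194]), 'opening': 0.09443621484073048}
scene {'intrinsics': array([[434.50132738,   0.        , 320.08600519],
       [  0.        , 434.50132738, 240.17960641],
       [  0.        ,   0.        ,   1.        ]]), 'T': array([[ 0.7162944 ,  0.32935506, -0.61518093, -0.27149173],
       [-0.69752865,  0.36245636, -0.61812553, -0.83814629],
       [ 0.01939347,  0.87186618,  0.48936005,  0.7477197 ],
       [ 0.        ,  0.        ,  0.        ,  1. 
[... 259 characters left out ...]
4.28695225e-01],
       [-9.99523186e-01,  3.08767766e-02, -1.58396766e-04,
        -2.94707959e-02],
       [ 1.72771733e-03,  6.10489442e-02,  9.98133278e-01,
         1.41390899e+00],
       [ 0.00000000e+00,  0.00000000e+00,  0.00000000e+00,
         1.00000000e+00]])}
wrist {'intrinsics': array([[415.97997304,   0.        , 318.00056981],
       [  0.        , 415.97997304, 246.09101   ],
       [  0.        ,   0.        ,   1.        ]]), 'T': array([[ 0.2181917 , -0.94243778, -0.25338393,  0.0680821 ],
       [ 0.97590402,  0.21019491,  0.05856145,  0.65003386],
       [-0.00193051, -0.26005601,  0.9655916 ,  0.38336773],
       [ 0.        ,  0.        ,  0.        ,  1.        ]])}
```

View pics/top0.png

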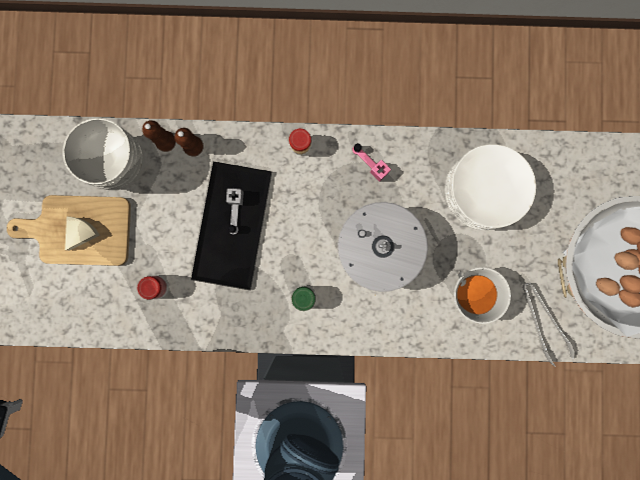

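View pics/scene0.png

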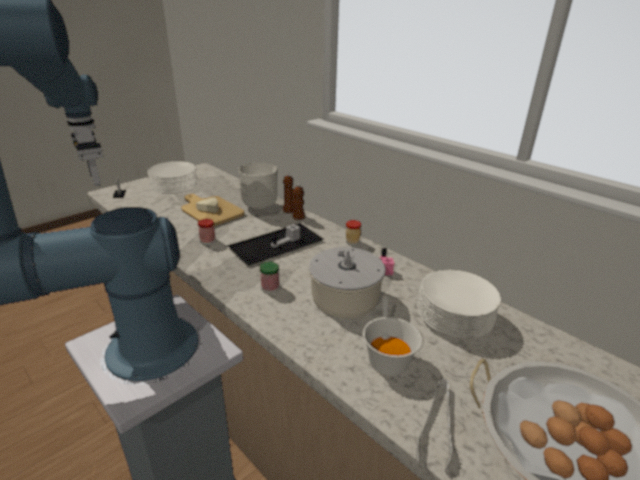

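The top view shows the lever on the tray, hub at about (234,196) and knob at about (234,229). The crock's spindle is near (383,245) and the stop post near (363,233). Next I'll enlarge both areas.

```bash
cat > h.py <<'E'
import numpy as np, cv2
from cell import r, viewer
def ray(name,px,z,m=None):
    m=m or viewer.camera_model(name); K,T=m["intrinsics"],m["T"]
    d=np.linalg.inv(K)@[px[0],px[1],1]; d=T[:3,:3]@(d*[1,-1,-1]); o=T[:3,3]
    return o+d*(z-o[2])/d[2]
def proj(p,m):
    c=np.linalg.inv(m["T"])@np.r_[p,1]; q=m["intrinsics"]@(c[:3]*[1,-1,-1]); return q[:2]/q[2]
def tooldelta(target):  # world TCP target -> shift in tool axes, mm
    from scipy.spatial.transform import Rotation as R
    s=r.sense(); Rm=R.from_euler("xyz",s["orientation"],degrees=True)
    return Rm.inv().apply((np.array(target)-s["ee_pos"])*1000).round(1)
E
python3 - <<'E'
from h import *
im=cv2.imread("pics/top0.png")
a=cv2.resize(im[170:250,190:270],(400,400),interpolation=cv2.INTER_CUBIC)
b=cv2.resize(im[200:300,333:433],(400,400),interpolation=cv2.INTER_CUBIC)
cv2.imwrite("pics/crop1.png",np.hstack([a,b]))
for n,p,z in(("hub",(234,196),.047),("knob",(233.5,229.5),.043),("spin",(383,245),.13),("post",(363,233),.125),("jar",(303,298),.075),("bowl",(483,295),.078)): print(n,ray("top",p,z).round(4))
E
```

```text
hub [0.5991 0.1751 0.047 ]
knob [0.518  0.1736 0.043 ]
spin [ 0.4876 -0.1792  0.13  ]
post [ 0.5138 -0.1336  0.125 ]
jar [ 0.3598 -0.0007  0.075 ]
bowl [ 0.3799 -0.4226  0.078 ]
```

View pics/crop1.png

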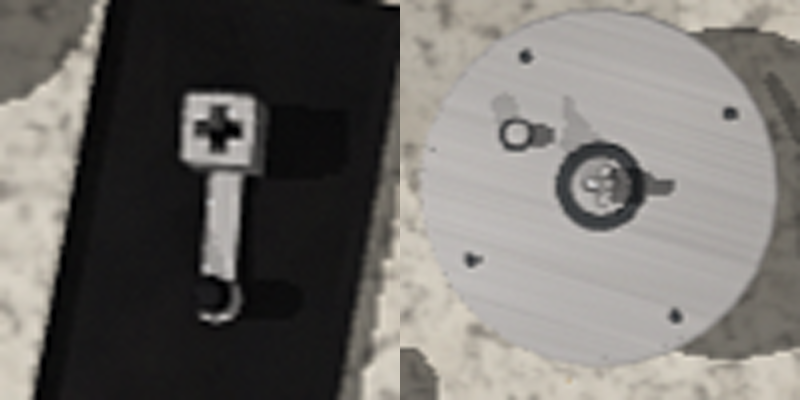

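```bash
python3 - <<'E'
from h import *
for t in ((.45,.25,.31),(.488,-.18,.30)): print(tooldelta(t))
c=np.array([333,200]);
s=ray("top",(383,246.25),.114); p=ray("top",(362.25,233.25),.125); d=p-s
print(s,p,np.hypot(*d[:2]),np.degrees(np.arctan2(d[1],d[0]))-74.74)
h=ray("top",(233.6,195.8),.047);k=ray("top",(232.8,229.4),.043);print(h,k,np.degrees(np.arctan2(*(k-h)[1::-1])))
E
```

```text
[-384.  -306.8   -7.8]
[-515.7 -717.9    2.7]
[ 0.48551237 -0.18113394  0.114     ] [ 0.51319047 -0.13189832  0.125     ] 0.05648205604745312 -14.082778206414531
[0.59959609 0.17605408 0.047     ] [0.5182049  0.17533161 0.043     ] -179.49143035034294
```

play_rows --plan '[{"grip": 1,"xyz": [-384,-307,-8],"turn": [0,0,-12.7]},{"grip": 1,"xyz": [-384,-307,-8],"turn": [0,0,-12.7]},{"grip": 1,"xyz": [-384,-307,-8],"turn": [0,0,-12.7]},{"grip": 1,"xyz": [-384,-307,-8],"turn": [0,0,-12.7]},{"grip": 1,"xyz": [-384,-307,-8],"turn": [0,0,-12.7]},{"grip": 1,"xyz": [-384,-307,-8],"turn": [0,0,-12.7]},{"grip": 1,"xyz": [-384,-307,-8],"turn": [0,0,-12.7]},{"grip": 1,"xyz": [-384,-307,-8],"turn": [0,0,-12.7]},{"grip": 1,"xyz": [-384,-307,-8],"turn": [0,0,-12.7]},{"grip": 1,"xyz": [-384,-307,-8],"turn": [0,0,-12.7]},{"grip": 1,"xyz": [-384,-307,-8],"turn": [0,0,-12.7]},{"grip": 1,"xyz": [-384,-307,-8],"turn": [0,0,-12.7]},{"grip": 1,"xyz": [-516,-718,3],"turn": [0,0,-12.7]},{"grip": 1,"xyz": [-516,-718,3],"turn": [0,0,-12.7]},{"grip": 1,"xyz": [-516,-718,3],"turn": [0,0,-12.7]},{"grip": 1,"xyz": [-516,-718,3],"turn": [0,0,-12.7]},{"grip": 1,"xyz": [-516,-718,3],"turn": [0,0,-12.7]},{"grip": 1,"xyz": [-516,-718,3],"turn": [0,0,-12.7]},{"grip": 1,"xyz": [-516,-718,3],"turn": [0,0,-12.7]},{"grip": 1,"xyz": [-516,-718,3],"turn": [0,0,-12.7]}]'

```text
clock: 1.82
ee_pos: [0.4792, -0.0838, 0.3021]
orientation: [180.0, 0.0, 180.0]
wrist_force: [-0.0, -0.2, 1.2]
opening: 0.0942
```

play_rows --plan '[{"grip": 1,"xyz": [0,0,0],"turn": [0,0,0]},{"grip": 1,"xyz": [0,0,0],"turn": [0,0,0]},{"grip": 1,"xyz": [0,0,0],"turn": [0,0,0]},{"grip": 1,"xyz": [0,0,0],"turn": [0,0,0]}]'

```text
clock: 2.15
ee_pos: [0.4795, -0.0805, 0.302]
orientation: [180.0, -0.0, -179.9]
wrist_force: [0.2, 1.0, 0.2]
opening: 0.094
```

```bash
python3 - <<'E'
from h import *
s=r.sense(); print(s["ee_pos"],s["orientation"],s["clock"],s["joint_positions"],s["wrist_force"])
np.save("m1.npy",viewer.camera_model("wrist")["T"])
im=viewer.get_image("wrist")[:,:,::-1]; cv2.imwrite("pics/w1.png",im)
m=viewer.camera_model("wrist"); q=proj([.4855,-.181,.13],m); print(q)
u,v=np.clip(q.astype(int),60,[580,420])
c=cv2.resize(im[v-60:v+60,u-50:u+50],(480,576),interpolation=cv2.INTER_CUBIC); cv2.imwrite("pics/w1c.png",c)
E
```

```text
[ 0.47951715 -0.08047316  0.30195922] [ 1.79973977e+02 -2.20221308e-02 -1.79907296e+02] 2.15 [-2.29227781e+01 -8.49547863e+00  1.12715976e+02  1.58240303e-02
  7.58099472e+01 -1.13019360e+02] [0.22295685 0.96520003 0.16612844]
[161.22558276 266.9484256 ]
```

View pics/w1.png

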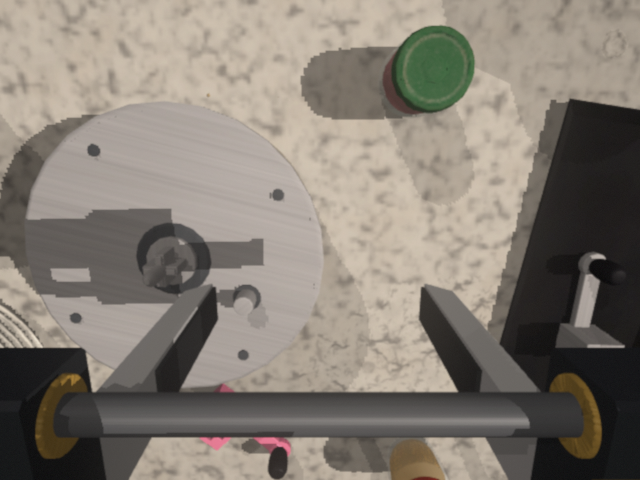

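play_rows --plan '[{"grip": 1,"xyz": [-6,-100,20],"turn": [0,0,0]},{"grip": 1,"xyz": [-6,-100,20],"turn": [0,0,0]},{"grip": 1,"xyz": [-6,-100,20],"turn": [0,0,0]},{"grip": 1,"xyz": [-6,-100,20],"turn": [0,0,0]},{"grip": 1,"xyz": [-6,-100,20],"turn": [0,0,0]},{"grip": 1,"xyz": [-6,-100,20],"turn": [0,0,0]},{"grip": 1,"xyz": [-6,-100,20],"turn": [0,0,0]}]'

```text
clock: 2.78
ee_pos: [0.4859, -0.1802, 0.2825]
orientation: [-180.0, 0.0, -179.9]
wrist_force: [0.5, 0.9, 1.0]
opening: 0.094
```

```bash
python3 - <<'E'
from h import *
s=r.sense(); print(s["ee_pos"],s["orientation"],s["clock"])
m=viewer.camera_model("wrist"); im=viewer.get_image("wrist")[:,:,::-1]; cv2.imwrite("pics/w2.png",im); np.save("m2.npy",m["T"])
q=proj([.4855,-.181,.13],m); print(q)
u,v=q.astype(int); print(u-60,v-60)
cv2.imwrite("pics/w2c.png",cv2.resize(im[v-60:v+60,u-70:u+70],(700,600),interpolation=cv2.INTER_CUBIC))
E
```

```text
[ 0.48586422 -0.18017702  0.2825181 ] [-1.79994779e+02  3.03461692e-02 -1.79875932e+02] 2.7833
[317.2269799  267.47751069]
257 207
```

View pics/w2c.png

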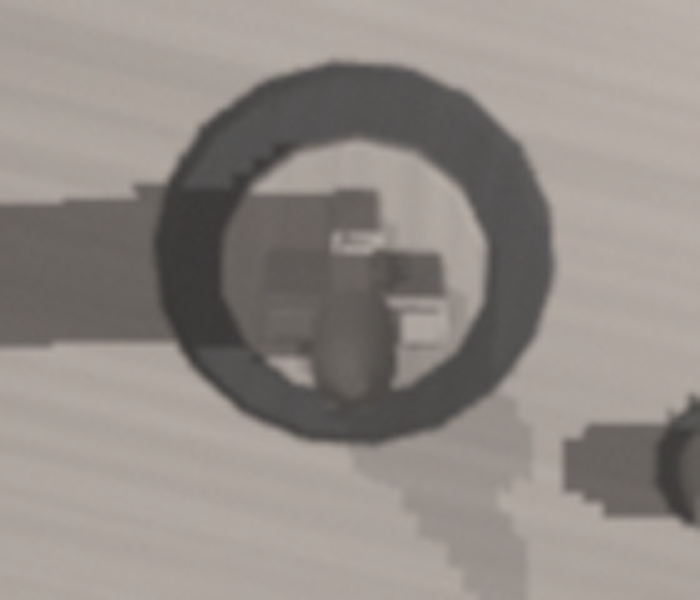

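The splines run along the image axes, within about 2°. In full-frame pixels the dark ring is centred near (317.8,257.4), the collar near (318,261) and the nose tip near (317,288).

```bash
python3 - <<'E'
from h import *
m=viewer.camera_model("wrist"); m["T"]=np.load("m2.npy")
for p,z in (((317.8,257.4),.108),((318,261),.114),((317,287),.155)): print(ray("wrist",p,z,m).round(4))
for p in((247+388/5,207+300/5),(247+447/5,207+297/5),(247+270/5,207+255/5),(247+443/5,207+253/5)): print(ray("wrist",p,.133,m).round(4))
im=cv2.imread("pics/w2.png"); print(tooldelta((.5990,.1755,.20)))
E
```

```text
[ 0.4859 -0.1807  0.108 ]
[ 0.4864 -0.1805  0.114 ]
[ 0.4883 -0.1811  0.155 ]
[ 0.4842 -0.1767  0.133 ]
[ 0.4838 -0.1698  0.133 ]
[ 0.4788 -0.1904  0.133 ]
[ 0.4785 -0.1704  0.133 ]
[-113.8  355.6   82.6]
```

play_rows --plan '[{"grip": 1,"xyz": [-90,280,0],"turn": [0,0,0]},{"grip": 1,"xyz": [-90,280,0],"turn": [0,0,0]},{"grip": 1,"xyz": [-90,280,0],"turn": [0,0,0]},{"grip": 1,"xyz": [-90,280,0],"turn": [0,0,0]},{"grip": 1,"xyz": [-90,280,0],"turn": [0,0,0]},{"grip": 1,"xyz": [-90,280,0],"turn": [0,0,0]},{"grip": 1,"xyz": [-90,280,0],"turn": [0,0,0]},{"grip": 1,"xyz": [-114,355.5,60],"turn": [0,0,0]},{"grip": 1,"xyz": [-114,355.5,60],"turn": [0,0,0]},{"grip": 1,"xyz": [-114,355.5,60],"turn": [0,0,0]},{"grip": 1,"xyz": [-114,355.5,60],"turn": [0,0,0]},{"grip": 1,"xyz": [-114,355.5,60],"turn": [0,0,0]},{"grip": 1,"xyz": [-114,355.5,60],"turn": [0,0,0]},{"grip": 1,"xyz": [-114,355.5,60],"turn": [0,0,0]}]'

```text
clock: 4.0
ee_pos: [0.6001, 0.1729, 0.2239]
orientation: [180.0, 0.1, 179.9]
wrist_force: [-0.8, 0.1, 0.4]
opening: 0.0938
```

```bash
python3 - <<'E'
from h import *
s=r.sense(); print(s["ee_pos"],s["orientation"],s["clock"])
m=viewer.camera_model("wrist"); im=viewer.get_image("wrist")[:,:,::-1]; cv2.imwrite("pics/w3.png",im); np.save("m3.npy",m["T"])
print(proj([.599,.1755,.047],m),proj([.519,.175,.043],m))
E
```

```text
[0.60011682 0.17294463 0.22389944] [1.79996258e+02 1.47428257e-01 1.79938610e+02] 4.0
[322.53520648 254.13722259] [322.11958935 125.54700251]
```

View pics/w3.png

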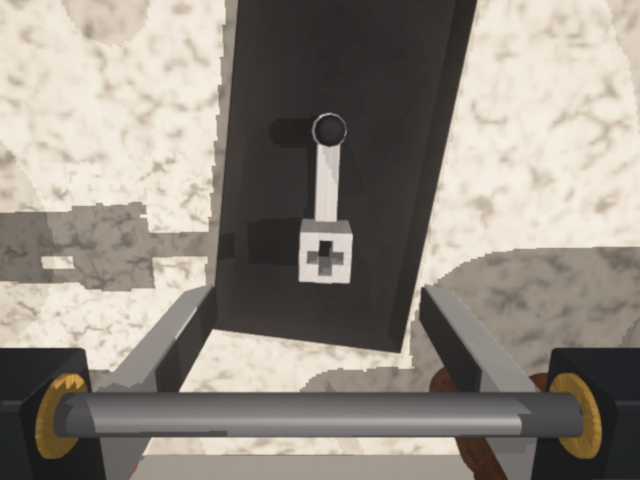

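```bash
python3 - <<'E'
from h import *
m=viewer.camera_model("wrist"); m["T"]=np.load("m3.npy"); im=cv2.imread("pics/w3.png")
g=im.max(2); print([int(g[y,308]) for y in range(216,290,3)])
mk=((g>185)*255).astype(np.uint8); mk[:222]=0; mk[300:]=0; mk[:,:285]=0; mk[:,365:]=0
c=max(cv2.findContours(mk,0,1)[0],key=cv2.contourArea); b=cv2.minAreaRect(c); print(b)
P=np.array([ray("wrist",q,.047,m) for q in cv2.boxPoints(b)]); print(P.round(4)); h=P.mean(0)
k=ray("wrist",(329.5,129.5),.043,m); print(h,k,np.degrees(np.arctan2(*(k-h)[1::-1]))%360,np.hypot(*(k-h)[:2]))
x=ray("wrist",(325,258),.047,m); print(x); print(tooldelta((h[0],h[1],.111)))
E
```

```text
[46, 110, 127, 128, 127, 135, 220, 221, 222, 220, 221, 218, 109, 106, 104, 103, 199, 221, 223, 221, 221, 218, 91, 53, 54]
((325.5, 257.5), (49.0, 51.0), 90.0)
[[0.585  0.1611 0.047 ]
 [0.5849 0.1936 0.047 ]
 [0.6181 0.1943 0.047 ]
 [0.6181 0.1607 0.047 ]]
[0.60153893 0.1774323  0.047     ] [0.52130281 0.17949002 0.043     ] 178.5309264695091 0.08026249757193601
[0.60160974 0.17710852 0.047     ]
[ -1.1   4.6 112.9]
```

play_rows --plan '[{"grip": 1,"xyz": [-1,4.6,60],"turn": [0,0,1]},{"grip": 1,"xyz": [-1,4.6,60],"turn": [0,0,1]},{"grip": 1,"xyz": [-1,4.6,85],"turn": [0,0,1]},{"grip": 1,"xyz": [-1,4.6,108],"turn": [0,0,1]},{"grip": 1,"xyz": [-1,4.6,108],"turn": [0,0,1]},{"grip": 1,"xyz": [-1,4.6,108],"turn": [0,0,1]},{"grip": 1,"xyz": [-1,4.6,108],"turn": [0,0,1]},{"grip": 1,"xyz": [-1,4.6,108],"turn": [0,0,1]},{"grip": -0.2,"xyz": [-1,4.6,108],"turn": [0,0,1]},{"grip": -0.2,"xyz": [-1,4.6,108],"turn": [0,0,1]},{"grip": -0.2,"xyz": [-1,4.6,108],"turn": [0,0,1]},{"grip": -0.2,"xyz": [-1,4.6,108],"turn": [0,0,1]},{"grip": -1,"xyz": [-1,4.6,108],"turn": [0,0,1]},{"grip": -1,"xyz": [-1,4.6,108],"turn": [0,0,1]},{"grip": -1,"xyz": [-1,4.6,108],"turn": [0,0,1]},{"grip": -1,"xyz": [-1,4.6,108],"turn": [0,0,1]},{"grip": -1,"xyz": [-1,4.6,108],"turn": [0,0,1]}]' --squeeze 35

```text
clock: 5.47
ee_pos: [0.6007, 0.1783, 0.1141]
orientation: [-180.0, -0.0, 179.0]
wrist_force: [0.3, -0.3, -0.4]
opening: 0.0375
```

```bash
python3 - <<'E'
from h import *
s=r.sense(); print(s["ee_pos"],s["orientation"],s["clock"],s["opening"],s["wrist_force"],s["wrist_torque"])
E
```

```text
[0.60066235 0.17831    0.11410152] [-1.79999094e+02 -6.72923385e-03  1.78993199e+02] 5.4667 0.03745234226695744 [ 0.33935792 -0.30444966 -0.39356428] [ 0.00346002 -0.00352155  0.00163984]
```

play_rows --plan '[{"grip": -1,"xyz": [0,0,0],"turn": [0,0,0]},{"grip": -1,"xyz": [0,0,0],"turn": [0,0,0]},{"grip": -1,"xyz": [0,0,0],"turn": [0,0,0]},{"grip": -1,"xyz": [0,0,0],"turn": [0,0,0]}]'

```text
clock: 5.8
ee_pos: [0.6007, 0.1782, 0.1141]
orientation: [-180.0, 0.0, 179.0]
wrist_force: [0.6, -0.7, -0.7]
opening: 0.0337
```

play_rows --plan '[{"grip": -1,"xyz": [0,0,-30],"turn": [0,0,0]},{"grip": -1,"xyz": [0,0,-60],"turn": [0,0,0]},{"grip": -1,"xyz": [0,0,-100],"turn": [0,0,0]},{"grip": -1,"xyz": [0,0,-140],"turn": [0,0,0]},{"grip": -1,"xyz": [0,0,-170],"turn": [0,0,0]},{"grip": -1,"xyz": [0,0,-170],"turn": [0,0,0]},{"grip": -1,"xyz": [0,0,-170],"turn": [0,0,0]},{"grip": -1,"xyz": [0,0,-170],"turn": [0,0,0]}]'

```text
clock: 6.47
ee_pos: [0.5995, 0.1782, 0.2815]
orientation: [-180.0, -0.2, 179.0]
wrist_force: [0.2, 0.2, -3.1]
opening: 0.0336
```

```bash
python3 - <<'E'
from h import *
s=r.sense(); print(s["ee_pos"],s["orientation"],s["clock"],s["opening"],s["wrist_force"],s["wrist_torque"])
m=viewer.camera_model("wrist"); im=viewer.get_image("wrist")[:,:,::-1]; cv2.imwrite("pics/w4.png",im); np.save("m4.npy",m["T"])
print(tooldelta((.4865,-.1806,s["ee_pos"][2])))
E
```

```text
[0.5995418  0.17823112 0.28149152] [-179.97710856   -0.23944311  178.99152858] 6.4667 0.033645510538135213 [ 0.18259309  0.19525894 -3.08588396] [ 0.01242092  0.0232853  -0.01136751]
[ 106.4 -360.7   -0. ]
```

View pics/w4.png

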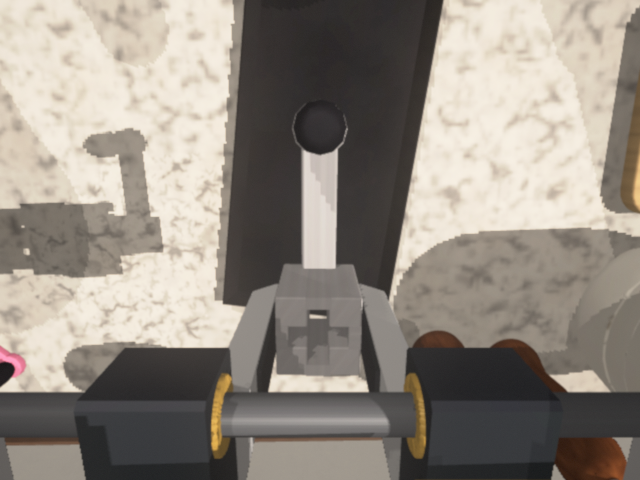

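The lever is held straight: hub top centre near (318,335), knob at (320,127). I'll measure the offset of the hub from the TCP.

```bash
python3 - <<'E'
from h import *
m=viewer.camera_model("wrist"); m["T"]=np.load("m4.npy"); im=cv2.imread("pics/w4.png"); g=im.max(2)
print([int(v) for v in g[280:385:3,290]]); print([int(v) for v in g[360,262:375:3]])
tcp=np.array([.5995,.1782,.2815])
P=[ray("wrist",q,.2145,m)-tcp for q in((277,294),(360,294),(362,374),(275,374))]; print(np.round(P,4),np.mean(P,0))
k=ray("wrist",(320,127),.2105,m)-tcp; print(k)
E
```

```text
[123, 123, 124, 124, 124, 124, 142, 134, 135, 136, 136, 135, 134, 134, 134, 129, 95, 95, 96, 98, 97, 98, 101, 107, 108, 110, 111, 110, 111, 110, 110, 115, 233, 233, 239]
[54, 49, 48, 49, 177, 112, 108, 109, 110, 111, 110, 110, 124, 133, 135, 110, 124, 124, 122, 123, 125, 123, 119, 133, 132, 133, 135, 136, 136, 136, 134, 132, 131, 146, 47, 46, 46, 48]
[[-0.0181 -0.0158 -0.067 ]
 [-0.0176  0.016  -0.067 ]
 [ 0.0169  0.0171 -0.067 ]
 [ 0.0163 -0.018  -0.067 ]] [-0.00061537 -0.00015924 -0.067     ]
[-0.07926502  0.00159214 -0.071     ]
```

play_rows --plan '[{"grip": -1,"xyz": [0,-20,-13],"turn": [0,0,0]},{"grip": -1,"xyz": [15,-50,-13],"turn": [0,0,-2.5]},{"grip": -1,"xyz": [25,-85,-13],"turn": [0,0,-2.5]},{"grip": -1,"xyz": [36,-120,-13],"turn": [0,0,-2.5]},{"grip": -1,"xyz": [46,-155,-13],"turn": [0,0,-2.5]},{"grip": -1,"xyz": [56,-190,-13],"turn": [0,0,-2.5]},{"grip": -1,"xyz": [66,-225,-13],"turn": [0,0,-2.5]},{"grip": -1,"xyz": [77,-260,-13],"turn": [0,0,-2.5]},{"grip": -1,"xyz": [87,-295,-13],"turn": [0,0,-2.5]},{"grip": -1,"xyz": [97,-330,-13],"turn": [0,0,-2.5]},{"grip": -1,"xyz": [104,-350,-13],"turn": [0,0,-2.5]},{"grip": -1,"xyz": [106.4,-360.7,-13],"turn": [0,0,-2.5]},{"grip": -1,"xyz": [106.4,-360.7,-13],"turn": [0,0,-2.5]},{"grip": -1,"xyz": [106.4,-360.7,-13],"turn": [0,0,-2.5]},{"grip": -1,"xyz": [106.4,-360.7,-13],"turn": [0,0,-2.5]},{"grip": -1,"xyz": [106.4,-360.7,-13],"turn": [0,0,-2.5]}]'

```text
clock: 7.85
ee_pos: [0.4883, -0.1791, 0.2967]
orientation: [180.0, -0.0, -178.4]
wrist_force: [0.3, -0.0, -2.1]
opening: 0.0338
```

```bash
python3 - <<'E'
from h import *
s=r.sense(); print(s["ee_pos"],s["orientation"],s["clock"],s["opening"],s["wrist_force"],s["wrist_torque"])
print(tooldelta((.4865,-.1806,.27)))
im=viewer.get_image("wrist")[:,:,::-1]; cv2.imwrite("pics/w5.png",im)
E
```

```text
[ 0.48828581 -0.17909425  0.29668117] [ 1.79954368e+02 -3.43568938e-02 -1.78394082e+02] 7.85 0.033831375320950284 [ 0.33552399 -0.00600651 -2.12641995] [-0.00436493 -0.0399485   0.02445321]
[ 1.8 -1.5 26.7]
```

play_rows --plan '[{"grip": -1,"xyz": [1.8,-1.5,0],"turn": [0,0,0]},{"grip": -1,"xyz": [1.8,-1.5,10],"turn": [0,0,0]},{"grip": -1,"xyz": [1.8,-1.5,20],"turn": [0,0,0]},{"grip": -1,"xyz": [1.8,-1.5,24],"turn": [0,0,0]},{"grip": -1,"xyz": [1.8,-1.5,26],"turn": [0,0,0]},{"grip": -1,"xyz": [1.8,-1.5,27],"turn": [0,0,0]},{"grip": -1,"xyz": [1.8,-1.5,27],"turn": [0,0,0]}]'

```text
clock: 8.48
ee_pos: [0.4861, -0.182, 0.2698]
orientation: [180.0, -0.0, -178.5]
wrist_force: [0.5, 0.2, -3.1]
opening: 0.0338
```

```bash
cat > st.py <<'E'
from h import *
s=r.sense(); print(s["ee_pos"].round(4),s["orientation"].round(2),s["clock"],s["opening"].round(4),s["wrist_force"].round(2),s["wrist_torque"].round(3),s["joint_positions"][5].round(1)); print(tooldelta((.4865,-.1806,.225)))
E
python3 st.py
```

```text
Traceback (most recent call last):
  File "st.py", line 2, in <module>
    s=r.sense(); print(s["ee_pos"].round(4),s["orientation"].round(2),s["clock"],s["opening"].round(4),s["wrist_force"].round(2),s["wrist_torque"].round(3),s["joint_positions"][5].round(1)); print(tooldelta((.4865,-.1806,.225)))
                                                                                 ^^^^^^^^^^^^^^^^^^
AttributeError: 'float' object has no attribute 'round'
```

play_rows --plan '[{"grip": -1,"xyz": [-0.4,1.4,3],"turn": [0,0,0]},{"grip": -1,"xyz": [-0.4,1.4,6],"turn": [0,0,0]},{"grip": -1,"xyz": [-0.4,1.4,9],"turn": [0,0,0]},{"grip": -1,"xyz": [-0.4,1.4,12],"turn": [0,0,0]},{"grip": -1,"xyz": [-0.4,1.4,14],"turn": [0,0,0]},{"grip": -1,"xyz": [-0.4,1.4,16],"turn": [0,0,0]},{"grip": -1,"xyz": [-0.4,1.4,18],"turn": [0,0,0]},{"grip": -1,"xyz": [-0.4,1.4,19],"turn": [0,0,0]},{"grip": -1,"xyz": [-0.4,1.4,19],"turn": [0,0,0]}]'

```text
clock: 9.23
ee_pos: [0.4865, -0.1805, 0.2509]
orientation: [180.0, -0.0, -178.5]
wrist_force: [-0.5, -0.1, -2.9]
opening: 0.0336
```

```bash
sed -i 's/s\["opening"\].round(4)/round(s["opening"],4)/' st.py; python3 st.py
```

```text
[ 0.4865 -0.1805  0.2509] [ 1.7999e+02 -2.0000e-02 -1.7851e+02] 9.2333 0.0336 [-0.48 -0.07 -2.89] [ 0.052 -0.042  0.023] -124.4
[-0.  -0.1 25.9]
```

Nothing touches yet apart from the lever's weight. I'll go down slowly to just past the spline tops.

play_rows --plan '[{"grip": -1,"xyz": [0,0,1],"turn": [0,0,0]},{"grip": -1,"xyz": [0,0,2],"turn": [0,0,0]},{"grip": -1,"xyz": [0,0,3],"turn": [0,0,0]},{"grip": -1,"xyz": [0,0,4],"turn": [0,0,0]},{"grip": -1,"xyz": [0,0,5],"turn": [0,0,0]},{"grip": -1,"xyz": [0,0,5.5],"turn": [0,0,0]},{"grip": -1,"xyz": [0,0,5.5],"turn": [0,0,0]},{"grip": -1,"xyz": [0,0,5.5],"turn": [0,0,0]}]'

```text
clock: 9.9
ee_pos: [0.4866, -0.1806, 0.2457]
orientation: [180.0, -0.0, -178.5]
wrist_force: [-0.3, 0.0, -2.8]
opening: 0.0337
```

```bash
python3 st.py
```

```text
[ 0.4866 -0.1806  0.2457] [ 180.     -0.   -178.51] 9.9 0.0337 [-0.26  0.04 -2.85] [ 0.033 -0.053  0.019] -124.4
[ 0.1 -0.  20.7]
```

play_rows --plan '[{"grip": -1,"xyz": [0,0,1],"turn": [0,0,0]},{"grip": -1,"xyz": [0,0,2],"turn": [0,0,0]},{"grip": -1,"xyz": [0,0,3],"turn": [0,0,0]},{"grip": -1,"xyz": [0,0,4],"turn": [0,0,0]},{"grip": -1,"xyz": [0,0,5],"turn": [0,0,0]},{"grip": -1,"xyz": [0,0,5],"turn": [0,0,0]}]'

```text
clock: 10.4
ee_pos: [0.4864, -0.1805, 0.2402]
orientation: [180.0, -0.0, -178.5]
wrist_force: [-0.5, 0.5, -3.9]
opening: 0.0336
```

```bash
python3 st.py
```

```text
[ 0.4864 -0.1805  0.2402] [ 1.7998e+02 -3.0000e-02 -1.7851e+02] 10.4 0.0336 [-0.55  0.55 -3.92] [0.    0.147 0.046] -124.4
[-0.1 -0.1 15.2]
```

The hub is about 7 mm down on the splines with no resistance. I'll carry on in small steps.

play_rows --plan '[{"grip": -1,"xyz": [0,0,1],"turn": [0,0,0]},{"grip": -1,"xyz": [0,0,2],"turn": [0,0,0]},{"grip": -1,"xyz": [0,0,3],"turn": [0,0,0]},{"grip": -1,"xyz": [0,0,4],"turn": [0,0,0]},{"grip": -1,"xyz": [0,0,5],"turn": [0,0,0]},{"grip": -1,"xyz": [0,0,6],"turn": [0,0,0]},{"grip": -1,"xyz": [0,0,7],"turn": [0,0,0]},{"grip": -1,"xyz": [0,0,7],"turn": [0,0,0]}]'

```text
clock: 11.07
ee_pos: [0.4864, -0.1806, 0.2334]
orientation: [180.0, -0.0, -178.5]
wrist_force: [-1.9, -0.4, -3.9]
opening: 0.0337
```

```bash
python3 st.py
```

```text
[ 0.4864 -0.1806  0.2334] [ 1.7999e+02 -2.0000e-02 -1.7851e+02] 11.0667 0.0337 [-1.94 -0.41 -3.95] [0.035 0.4   0.017] -124.4
[-0.1 -0.   8.4]
```

play_rows --plan '[{"grip": -1,"xyz": [0.6,0.1,0],"turn": [0,0,0]},{"grip": -1,"xyz": [0.6,0.1,1],"turn": [0,0,0]},{"grip": -1,"xyz": [0.6,0.1,2],"turn": [0,0,0]},{"grip": -1,"xyz": [0.6,0.1,3],"turn": [0,0,0]},{"grip": -1,"xyz": [0.6,0.1,4],"turn": [0,0,0]},{"grip": -1,"xyz": [0.6,0.1,5],"turn": [0,0,0]},{"grip": -1,"xyz": [0.6,0.1,6],"turn": [0,0,0]},{"grip": -1,"xyz": [0.6,0.1,6],"turn": [0,0,0]}]'

```text
clock: 11.73
ee_pos: [0.4859, -0.1804, 0.2274]
orientation: [180.0, -0.0, -178.5]
wrist_force: [-0.6, 0.7, -2.8]
opening: 0.0338
```

```bash
python3 st.py
```

```text
[ 0.4859 -0.1804  0.2274] [ 1.7999e+02 -1.0000e-02 -1.7851e+02] 11.7333 0.0338 [-0.56  0.75 -2.79] [ 0.041 -0.038  0.001] -124.4
[-0.6 -0.2  2.4]
```

Free again. Next comes the last stretch to the collar, until light contact shows.

play_rows --plan '[{"grip": -1,"xyz": [0,0,0.5],"turn": [0,0,0]},{"grip": -1,"xyz": [0,0,1],"turn": [0,0,0]},{"grip": -1,"xyz": [0,0,1.5],"turn": [0,0,0]},{"grip": -1,"xyz": [0,0,2],"turn": [0,0,0]},{"grip": -1,"xyz": [0,0,2.3],"turn": [0,0,0]},{"grip": -1,"xyz": [0,0,2.3],"turn": [0,0,0]}]'

```text
clock: 12.23
ee_pos: [0.4859, -0.1805, 0.2253]
orientation: [180.0, -0.0, -178.5]
wrist_force: [0.7, 0.2, -2.1]
opening: 0.0342
```

```bash
python3 st.py
```

```text
[ 0.4859 -0.1805  0.2253] [ 1.8000e+02 -1.0000e-02 -1.7851e+02] 12.2333 0.0342 [ 0.68  0.18 -2.15] [ 0.034 -0.025 -0.003] -124.4
[-0.6 -0.1  0.3]
```

play_rows --plan '[{"grip": -1,"xyz": [0,0,0.4],"turn": [0,0,0]},{"grip": -1,"xyz": [0,0,0.8],"turn": [0,0,0]},{"grip": -1,"xyz": [0,0,0.8],"turn": [0,0,0]}]'

```text
clock: 12.48
ee_pos: [0.4861, -0.1806, 0.2251]
orientation: [-180.0, 0.0, -178.5]
wrist_force: [-2.2, 0.8, 1.0]
opening: 0.0339
```

```bash
python3 st.py
```

```text
[ 0.4861 -0.1806  0.2251] [-180.      0.   -178.51] 12.4833 0.0339 [-2.22  0.8   0.95] [0.258 0.29  0.007] -124.4
[-0.4 -0.1  0.1]
```

It touched the collar at TCP z = 0.225, where I expected it. Now I'll swing clockwise about the hub axis in stages, watching the torque.

play_rows --plan '[{"grip": -1,"xyz": [0,0,0],"turn": [0,0,2]},{"grip": -1,"xyz": [0,0,0],"turn": [0,0,5]},{"grip": -1,"xyz": [0,0,0],"turn": [0,0,8]},{"grip": -1,"xyz": [0,0,0],"turn": [0,0,11]},{"grip": -1,"xyz": [0,0,0],"turn": [0,0,14]},{"grip": -1,"xyz": [0,0,0],"turn": [0,0,17]},{"grip": -1,"xyz": [0,0,0],"turn": [0,0,20]},{"grip": -1,"xyz": [0,0,0],"turn": [0,0,20]}]'

```text
clock: 13.15
ee_pos: [0.4859, -0.1803, 0.2251]
orientation: [180.0, -0.0, 161.5]
wrist_force: [-3.2, 2.6, 2.9]
opening: 0.034
```

```bash
python3 st.py
```

```text
[ 0.4859 -0.1803  0.2251] [ 1.7998e+02 -5.0000e-02  1.6146e+02] 13.15 0.034 [-3.2   2.59  2.89] [0.48  0.548 0.038] -104.4
[-0.7 -0.1  0.1]
```

play_rows --plan '[{"grip": -1,"xyz": [0.5,0.2,-0.2],"turn": [0,0,3]},{"grip": -1,"xyz": [0.5,0.2,-0.2],"turn": [0,0,6]},{"grip": -1,"xyz": [0.5,0.2,-0.2],"turn": [0,0,9]},{"grip": -1,"xyz": [0.5,0.2,-0.2],"turn": [0,0,12]},{"grip": -1,"xyz": [0.5,0.2,-0.2],"turn": [0,0,15]},{"grip": -1,"xyz": [0.5,0.2,-0.2],"turn": [0,0,18]},{"grip": -1,"xyz": [0.5,0.2,-0.2],"turn": [0,0,21]},{"grip": -1,"xyz": [0.5,0.2,-0.2],"turn": [0,0,24]},{"grip": -1,"xyz": [0.5,0.2,-0.2],"turn": [0,0,27]},{"grip": -1,"xyz": [0.5,0.2,-0.2],"turn": [0,0,30]}]'

```text
clock: 13.98
ee_pos: [0.486, -0.1794, 0.2251]
orientation: [179.9, -0.0, 131.4]
wrist_force: [0.7, 4.5, 0.6]
opening: 0.0339
```

```bash
python3 st.py
```

```text
[ 0.486  -0.1794  0.2251] [ 1.7986e+02 -2.0000e-02  1.3144e+02] 13.9833 0.0339 [0.74 4.55 0.56] [ 0.894 -0.118  0.121] -74.4
[-1.2 -0.4  0.1]
```

play_rows --plan '[{"grip": -1,"xyz": [0.5,0.3,0],"turn": [0,0,3]},{"grip": -1,"xyz": [0.5,0.3,0],"turn": [0,0,6]},{"grip": -1,"xyz": [0.5,0.3,0],"turn": [0,0,9]},{"grip": -1,"xyz": [0.5,0.3,0],"turn": [0,0,12]},{"grip": -1,"xyz": [0.5,0.3,0],"turn": [0,0,15]},{"grip": -1,"xyz": [0.5,0.3,0],"turn": [0,0,18]},{"grip": -1,"xyz": [0.5,0.3,0],"turn": [0,0,21]},{"grip": -1,"xyz": [0.5,0.3,0],"turn": [0,0,24]},{"grip": -1,"xyz": [0.5,0.3,0],"turn": [0,0,27]},{"grip": -1,"xyz": [0.5,0.3,0],"turn": [0,0,30]}]'

```text
clock: 14.82
ee_pos: [0.4866, -0.1789, 0.2251]
orientation: [179.8, -0.0, 101.4]
wrist_force: [5.0, 4.8, -2.6]
opening: 0.0336
```

```bash
python3 st.py
```

```text
[ 0.4866 -0.1789  0.2251] [ 1.7975e+02 -3.0000e-02  1.0143e+02] 14.8167 0.0336 [ 4.98  4.82 -2.62] [ 0.78  -0.824  0.149] -44.3
[-1.7 -0.4  0.1]
```

play_rows --plan '[{"grip": -1,"xyz": [0.4,0.7,0],"turn": [0,0,0]},{"grip": -1,"xyz": [0.4,0.7,0],"turn": [0,0,3]},{"grip": -1,"xyz": [0.4,0.7,0],"turn": [0,0,6]},{"grip": -1,"xyz": [0.4,0.7,0],"turn": [0,0,9]},{"grip": -1,"xyz": [0.4,0.7,0],"turn": [0,0,12]},{"grip": -1,"xyz": [0.4,0.7,0],"turn": [0,0,15]},{"grip": -1,"xyz": [0.4,0.7,0],"turn": [0,0,18]},{"grip": -1,"xyz": [0.4,0.7,0],"turn": [0,0,18]}]'

```text
clock: 15.48
ee_pos: [0.4872, -0.1787, 0.2251]
orientation: [179.8, -0.1, 83.5]
wrist_force: [5.2, 3.2, -2.1]
opening: 0.0341
```

```bash
python3 st.py; python3 - <<'E'
from h import *
for n in("wrist","top"): cv2.imwrite(f"pics/{n}6.png",viewer.get_image(n)[:,:,::-1])
E
```

```text
[ 0.4872 -0.1787  0.2251] [ 1.7976e+02 -5.0000e-02  8.3490e+01] 15.4833 0.0341 [ 5.23  3.17 -2.11] [ 0.532 -0.901  0.12 ] -26.3
[-1.9 -0.5  0.1]
```

View pics/wrist6.png

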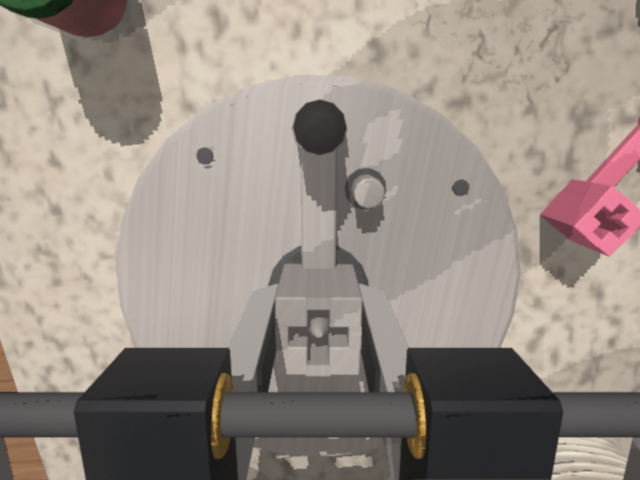

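The post (365,188) is still a few millimetres to the right of the arm's edge, about 6–8° away. I'll go on at 1° per row.

play_rows --plan '[{"grip": -1,"xyz": [0.2,0.4,0],"turn": [0,0,1]},{"grip": -1,"xyz": [0.2,0.4,0],"turn": [0,0,2]},{"grip": -1,"xyz": [0.2,0.4,0],"turn": [0,0,3]},{"grip": -1,"xyz": [0.2,0.4,0],"turn": [0,0,4]},{"grip": -1,"xyz": [0.2,0.4,0],"turn": [0,0,5]},{"grip": -1,"xyz": [0.2,0.4,0],"turn": [0,0,5.5]},{"grip": -1,"xyz": [0.2,0.4,0],"turn": [0,0,6]},{"grip": -1,"xyz": [0.2,0.4,0],"turn": [0,0,6]}]'

```text
clock: 16.25
ee_pos: [0.4874, -0.1787, 0.2251]
orientation: [179.8, -0.0, 77.5]
wrist_force: [5.3, 3.5, -2.9]
opening: 0.0337
```

```bash
python3 st.py
```

```text
[ 0.4874 -0.1787  0.2251] [ 1.798e+02 -5.000e-02  7.753e+01] 16.25 0.0337 [ 5.35  3.5  -2.9 ] [ 0.473 -0.982  0.072] -20.3
[-2.  -0.5  0.1]
```

play_rows --plan '[{"grip": -1,"xyz": [0,0.4,0],"turn": [0,0,0.5]},{"grip": -1,"xyz": [0,0.4,0],"turn": [0,0,1]},{"grip": -1,"xyz": [0,0.4,0],"turn": [0,0,1.5]},{"grip": -1,"xyz": [0,0.4,0],"turn": [0,0,1.5]}]'

```text
clock: 16.58
ee_pos: [0.4876, -0.1788, 0.2251]
orientation: [179.9, -0.1, 76.0]
wrist_force: [4.0, 2.2, -0.9]
opening: 0.0339
```

```bash
python3 st.py; python3 - <<'E'
from h import *
im=viewer.get_image("wrist")[:,:,::-1]; cv2.imwrite("pics/w7.png",cv2.resize(im[90:270,240:440],(800,600)[:2] if 0 else (660,594),interpolation=cv2.INTER_CUBIC))
E
```

```text
[ 0.4876 -0.1788  0.2251] [ 1.7985e+02 -5.0000e-02  7.6030e+01] 16.5833 0.0339 [ 3.97  2.17 -0.89] [ 0.526 -0.747  0.159] -18.8
[-2.  -0.6  0.1]
```

View pics/w7.png

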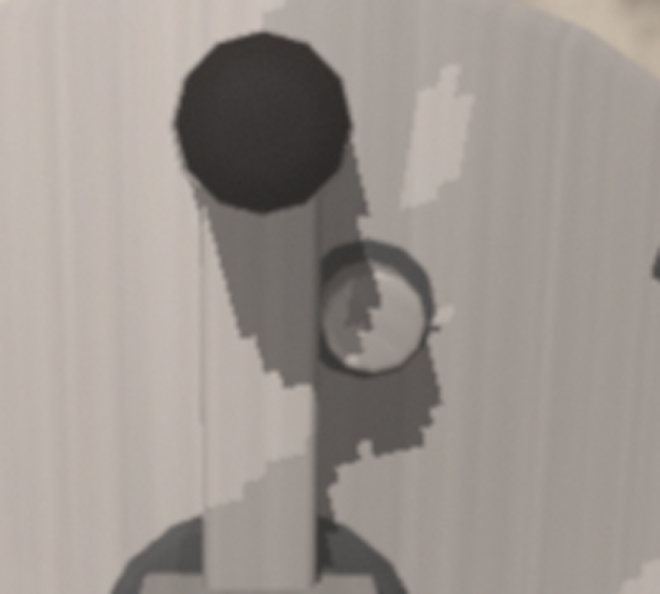

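The arm's edge (col 316) is almost at the post (col 320). A few more half-degree steps, stopping when the torque rises.

play_rows --plan '[{"grip": -1,"xyz": [0,0.2,0],"turn": [0,0,0.4]},{"grip": -1,"xyz": [0,0.2,0],"turn": [0,0,0.8]},{"grip": -1,"xyz": [0,0.2,0],"turn": [0,0,0.8]}]'

```text
clock: 16.88
ee_pos: [0.4876, -0.1788, 0.2251]
orientation: [179.9, -0.0, 75.3]
wrist_force: [3.9, 3.1, -0.6]
opening: 0.0336
```

```bash
python3 st.py
```

```text
[ 0.4876 -0.1788  0.2251] [ 1.799e+02 -4.000e-02  7.529e+01] 16.8833 0.0336 [ 3.85  3.07 -0.57] [ 0.654 -0.662  0.523] -18.0
[-2.1 -0.6  0.1]
```

The torque rose from 0.16 to 0.52 Nm, so the arm is against the post. Releasing, with a check before I lift away.

play_rows --plan '[{"grip": 0.4,"xyz": [0,0,0],"turn": [0,0,0]},{"grip": 0.4,"xyz": [0,0,0],"turn": [0,0,0]},{"grip": 0.4,"xyz": [0,0,0],"turn": [0,0,0]},{"grip": 0.4,"xyz": [0,0,0],"turn": [0,0,0]},{"grip": 0.4,"xyz": [0,0,0],"turn": [0,0,0]},{"grip": 0.4,"xyz": [0,0,0],"turn": [0,0,0]}]'

```text
clock: 17.38
ee_pos: [0.487, -0.1792, 0.2248]
orientation: [-180.0, 0.0, 75.2]
wrist_force: [-0.5, -0.8, 0.7]
opening: 0.0653
```

play_rows --plan '[{"grip": 0.4,"xyz": [0,0,-5],"turn": [0,0,0]},{"grip": 0.4,"xyz": [0,0,-15],"turn": [0,0,0]},{"grip": 0.4,"xyz": [0,0,-30],"turn": [0,0,0]},{"grip": 0.4,"xyz": [0,0,-60],"turn": [0,0,0]},{"grip": 0.4,"xyz": [0,0,-80],"turn": [0,0,0]},{"grip": 0.4,"xyz": [0,0,-80],"turn": [0,0,0]},{"grip": 0.4,"xyz": [0,0,-80],"turn": [0,0,0]},{"grip": 0.4,"xyz": [0,0,-80],"turn": [0,0,0]}]'

```text
clock: 18.05
ee_pos: [0.4867, -0.1788, 0.3041]
orientation: [-179.9, -0.0, 75.2]
wrist_force: [0.4, 0.8, -0.1]
opening: 0.0662
```

```bash
python3 st.py; python3 - <<'E'
from h import *
m=viewer.camera_model("wrist");im=viewer.get_image("wrist")[:,:,::-1]; cv2.imwrite("pics/w8.png",im); np.save("m8.npy",m["T"])
c=proj([.4875,-.1805,.13],m).astype(int); print(c)
cv2.imwrite("pics/w8c.png",cv2.resize(im[100:340,200:460],(650,600),interpolation=cv2.INTER_CUBIC))
E
```

```text
[ 0.4867 -0.1788  0.3041] [-1.7994e+02 -1.0000e-02  7.5190e+01] 18.05 0.0662 [ 0.36  0.8  -0.15] [-0.049  0.066 -0.035] -17.9
[-1.8  0.3 79.1]
[321 257]
```

View pics/w8c.png

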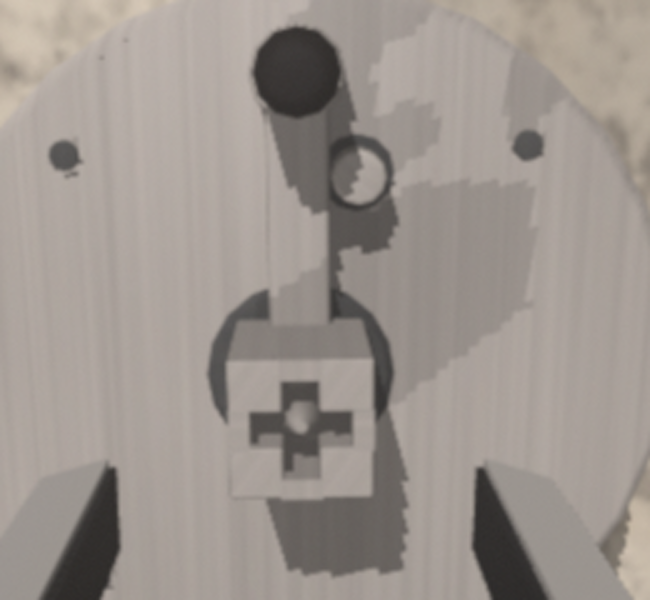

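The released lever rests against the post: arm edge and post meet at crop col ~330, and the nose tip sits just inside the top of the hub. Last check: hub height from the image, and whether the bystanders moved.

```bash
python3 - <<'E'
from h import *
m=viewer.camera_model("wrist"); m["T"]=np.load("m8.npy")
f=lambda x,y,z: ray("wrist",(200+x/2.5,100+y/2.5),z,m)
for z in (.158,.165): 
    P=[f(227,360,z),f(374,360,z),f(373,496,z),f(232,496,z)]; print(z,[round(float(np.linalg.norm(P[i]-P[(i+1)%4])),4) for i in range(4)],np.mean(P,0).round(4))
a=f(329,215,.122);b=f(329,300,.122);print("arm edge yaw",np.degrees(np.arctan2(*(a-b)[1::-1])))
p=f(361,172,.125);d=np.array([.4865,-.1805]);e=p[:2]-d;print("post",p,np.hypot(*e),np.degrees(np.arctan2(e[1],e[0]))-74.74+90)
A=cv2.imread("pics/top0.png").astype(int);B=viewer.get_image("top")[:,:,::-1].astype(int);D=abs(A-B).max(2)
for n,(x,y) in dict(jar=(303,298),bowl=(483,295),redjar=(300,140)).items(): print(n,(D[y-14:y+14,x-14:x+14]>40).sum())
k=f(297,70,.154);print("knob",k,np.degrees(np.arctan2(k[1]-d[1],k[0]-d[0])))
E
```

```text
0.158 [0.0333, 0.033, 0.0331, 0.033] [ 0.4868 -0.1808  0.158 ]
0.165 [0.0323, 0.032, 0.0321, 0.032] [ 0.4874 -0.1785  0.165 ]
arm edge yaw 75.78543077083903
post [ 0.51530912 -0.13044735  0.125     ] 0.05775148081602812 75.33629221038412
jar 0
bowl 49
redjar 0
knob [ 0.50602097 -0.10331697  0.154     ] 75.80651392892729
```

```bash
python3 -c "
from cell import ticket
print(ticket.hand_in())"
```

```text
the job is handed in; nothing more can be done
None
```

The bare steel lever is back on the spindle, fully home on the collar, with its arm resting against the stop post. I let go and handed the job in at about 18 s of robot time.

- **Fitting:** I set the lever on the splines with its arm within about 14° of the crock's front, the nearest quarter turn. It slid down without forcing. The one side force was about 2 N, and I eased it by shifting 0.6 mm. It touched the collar at the height I expected, with about 4 N of pressure.
- **Swing:** I turned it clockwise by about 106°, with side forces up to about 7 N. At the post the torque rose from 0.16 to 0.52 N m, and I stopped there and let go.
- **Last checks:** In the last picture the arm touches the post. The arm points at 75.8°, and the post's position gives about 75.3°. The hub's size and centre in that picture agree with it being fully seated.
- **Bystanders:** The jam jar's pixels did not change. In the ramekin's patch 49 pixels changed. I took that to be the arm's shadow, since the gripper never went near the ramekin, but I did not check it further.

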